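# Interlock check on a flash tester

## Robot

A 6-joint arm with a two-finger parallel gripper is mounted at the origin on the work surface; the furniture and walls round the work are solid. World frame = base frame: x ahead of the robot, y to its left, z up, the work surface at z = 0. Lengths are in mm, angles in rad, forces in N, time in s.
With the tool pointing down it reaches from about 350 to 975 mm from the base axis. Payload 7.1 kg.
Tool frame: the origin (TCP) lies on the front face of the gripper's body, between the roots of the fingers; the fingertips stand 80 mm ahead of it and the grasp point (between the pads) lies 61 mm ahead of it; z points along the fingers, y is the line along which they close (so a half turn about z gives the same grasp; the last joint's range is limited). The gripper opens to 88 mm and grips with 3 to 60 N. Pads are 20 mm wide; open, the fingers measure 115 mm over their backs; the gripper's body (75 mm by 178 mm) begins 61 mm behind the grasp point.
Start: joints at [-1.191, 0.423, 1.63, -0, 1.089, -0.019], TCP at [242.711, -575.931, 302.675] pointing down, gripper open.
Joint ranges: [-3, 3], [-0.9, 2.11], [0.09, 2.58], [-1.31, 4.45], [0.11, 2.69], [-2.54, 2.54]. Speed limits (rad/s): [2.39, 2.39, 3.01, 3.14, 3.14, 3.14].

## Interface

Orientations are given as a rotation vector (axis times angle).
In Python, from workcell import readout, vision, close_job gives the robot as it stands.
- The arm moves only by the tool servo_tool, never from a script. Its argument "plan" is a list that holds one entry, the list of rows, each a list of 7 numbers: the gripper command: -1 is fully open, 1 is shut, values between are in proportion, then the shift along the world's x, y, z in units of 40 mm (1.0 is 40 mm), then the turn, a rotation vector about the world's x, y, z in units of 5 degrees (1.0 is 5 degrees). A call has 1 to 5 rows; each row shifts and turns the commanded pose from where the row before left it; what a row does not reach is not made up. A row lasts 1/12 s, in which the tool goes at most 41.7 mm and 7.16 degrees, less where a joint would pass 70% of its speed; a pose out of reach is approached as far as the arm can. A call is refused whole if a number of a shift passes 1 or a number of a turn 1, either way. A call with a gripper value outside its range is refused whole. The fingers move at their own pace and stop on an object; the grip force is fixed at half the most. Time passes only in rows, so rows that do not move let the fingers close. It gives the time, the measured TCP pose, the force, the opening and the grip force at its end, in the units of the state.
- readout.get_obs(): the state, without advancing time (a new reading comes with each control period).
- vision.get_image(name): name is "scene" or "top" or "wrist"; returns the picture (400x640x3 uint8, red, green, blue); there is no depth.
- vision.camera_params(name): a dict with "fx", "fy", "cx", "cy" (pixels), "rvec" (rotation vector, rad) and "tvec" (3), from world to camera coordinates, as OpenCV has them; the wrist camera has in their place "hand_eye" (4x4, takes a point from camera to tool coordinates, whose origin is the TCP and whose axes are the flange's). Camera axes: x right, y down, z forward; pixel columns grow to the right and rows downward; lengths in mm; the calibration is good to about 2 mm. The wrist camera is an equidistant fisheye: a pixel r from the principal point sees the ray r / f radians off the axis. A picture is of the moment at which its call begins: read the wrist's pose just before it. camera_params takes no time and is no camera call.
- close_job(): hands the job in; it is judged then, once.
The state is a dict: "t": time; "qpos": joint angles; "qvel": joint speeds; "joint_torque": joint torques, N m; "ee_pos": TCP position; "orientation": TCP orientation; "ft_force": force on the tool from outside, world axes, zero at the start; "moment": the same for the moment, N m; "width": finger opening in mm; "grasp_force": force on a finger pad.
Only numpy, scipy, OpenCV 4.12 (cv2) and the standard library are available. Lean on these libraries where they do the work, as an engineer would, in place of code of your own. Each camera call takes 0.05 s, during which the arm holds its last target. There are 200 camera calls.

## Task

Check the lid interlock of the grey flash tester: with the lid still shut, first set the voltage knob on its deck to the triangle check mark on the knob's scale and leave it there. Then lift the spring-loaded lid, which has a bow handle, until the pointer on its hinge stands at the triangle check mark of the angle plate (30 degrees), never opening it past the last line of that plate. Finish while still holding the lid steady at the mark, without letting go, so that the interlock can be read, and do not disturb the multimeter, the screwdriver and the breaker lying round the tester.

Things in the scene. Friction and masses are not known exactly. Their poses are not given: they have to be found in the camera images.
- tester: Grey instrument fixed on the bench, 290 mm deep (x), 150 wide (y), 102 high to the aluminium deck with the knob at its front; behind that a lid with clear window. Origin: centre of its underside; x from its front to its rear, y to its left, z up; its front faces roughly to the robot's right. On its left side an upright angle plate reaches 92 mm forward of and above the hinge.
- knob (a joint): Angle of the black voltage knob: 0 at the first line of its scale (fully anticlockwise), growing clockwise seen from above, to 4.71 at the last. Eleven lines stand 0.471 rad apart; the triangle check mark stands outside the fourth line, at 1.414 rad. It stays where it is left (friction about 0.04 N m).
- knob_grip (a point): Point on the knob's axis, 25 mm above the deck, in its upright bar grip: 12 mm thick, 44 mm long with a pointed nose, its top 9 mm above this point. It stands on a round skirt 50 mm across whose top is 21 mm below this point. x axis: where the nose points (the nose is the pointer); z up.
- lid (a joint): Opening angle of the lid: 0 shut, pressed shut by springs and its weight; end stop at 1.3 rad. It falls shut if let go: about 5 N upward at the handle starts it, about 7 N holds it at the mark. The angle plate has lines every 10 degrees from 0 to the last at 50 degrees (0.873 rad); its triangle check mark is at the 30 degree line, 0.524 rad.
- lid_handle (a point): Middle of the lid's steel bow handle: round bar 12 mm thick, straight for 72 mm, its centre 32 mm above the lid's top (gap below 26 mm), 22 mm behind the lid's front edge. Lid shut: 128 mm in front of and 38 mm above the hinge axis, 100 mm behind the knob's axis. Axes turn with the lid: x to its rear, y along bar and hinge (the tester's left), z out of its top.
- lid_hinge (a point): Middle of the lid's hinge axis, 106 mm above the bench at the rear of the tester; axes as the tester's, the hinge axis along y. The handle moves on an arc about it, up and to the rear.
- meter: Multimeter lying on its back, 148x74x46 mm, loose bystander. Origin: centre of its underside.
- screwdriver: Screwdriver with red handle, 214 mm long, 28 mm thick, lying loose on the bench to the right of the tester, bystander. Origin: centre of its underside, its length along y.
- breaker: Single-pole rail breaker, 85x18x74 mm, standing loose on the bench to the left of the tester, bystander. Origin: centre of its underside.

How it is judged:
By the outcome, as a careful person would: the job done as asked, in the order asked, and still so for the second after the job is handed in, while the arm keeps its last pose, push and grip.
It also fails if it takes over 38 s, if anything falls off the work surface, if the arm or the gripper's body presses on something with over 40 N, if the wrist force passes 120 N, or if a joint passes its speed limit or range.

## Working session

There is one attempt and no reset: what is moved stays moved. The work goes in short steps, Python scripts to look and compute and a tool call to move; the robot and the scene stay as the last step left them, time stands still between calls to the robot, and variables do not carry over. Pictures are saved under pics/ and viewed, at most 10 in all, crops included, and the job is handed in when it is done.

Besides the shell and the picture viewer there is one more tool, called after ">>>" as name(argument=value, ...), one argument or row to a line, values as JSON. servo_tool: Moves the arm, as the interface text tells. Its arguments: {"type":"object","properties":{"plan":{"type":"array"}},"required":["plan"]}

```bash
mkdir -p pics
python3 - <<'E'
from workcell import readout, vision
import cv2
print(readout.get_obs())
for n in ["scene","top","wrist"]:
    cv2.imwrite(f"pics/{n}0.png",vision.get_image(n)[:,:,::-1]); print(n,vision.camera_params(n))
E
```

```text
{'t': 0.0, 'qpos': array([-1.19101988e+00,  4.23806959e-01,  1.63070180e+00, -2.16071394e-06,
        1.08858456e+00, -1.89960493e-02]), 'qvel': array([-0.00021527, -0.00097114, -0.00052613,  0.00110875, -0.00097503,
        0.00020849]), 'joint_torque': array([ 3.66068844e-04, -5.44633734e+01, -2.73669434e+01,  6.43215235e-02,
        2.27039790e-02, -1.30974768e-04]), 'ee_pos': array([ 242.54250109, -575.54300927,  301.91812183]), 'orientation': array([-3.07790538e+00, -6.21957459e-01,  4.25677684e-04]), 'ft_force': array([-0.32706904,  0.79896656, -0.97634638]), 'moment': array([ 0.04558427,  0.02294935, -0.01619497]), 'grasp_force': 0.0, 'width': 87.78519897910793}
scene {'fx': 494.452149886414, 'fy': 494.452149886414, 'cx': 315.6405091449876, 'cy': 194.40170982514502, 'rvec': array([ 1.15743939, -2.39556386,  0.97632996]), 'tvec': array([ 173.66557433,  357.41845513, 1460.6748116 ])}
top {'fx': 446.79713110294193, 'fy': 446.79713110294193, 'cx': 320.2155151813195, 'cy': 196.9741744282828, 'rvec': array([ 2.10100966, -2.1334832 ,  0.19970176]), 'tvec': array([ -74.75638413,  421.37263249, 1414.74731263])}
wrist {'fx': 309.70691628693146, 'fy': 309.70691628693146, 'cx': 323.45164085518917, 'cy': 201.67357768794128, 'hand_eye': array([[-6.22142658e-04, -9.53574543e-01, -3.01156443e-01,
         8.29995536e+01],
       [ 9.99999365e-01, -8.76099609e-04,  7.08216696e-04,
        -6.23614564e-03],
       [-9.39180454e-04, -3.01155812e-01,  9.53574483e-01,
        -8.14282103e+01],
       [ 0.00000000e+00,  0.00000000e+00,  0.00000000e+00,
         1.00000000e+00]])}
```

View pics/top0.png

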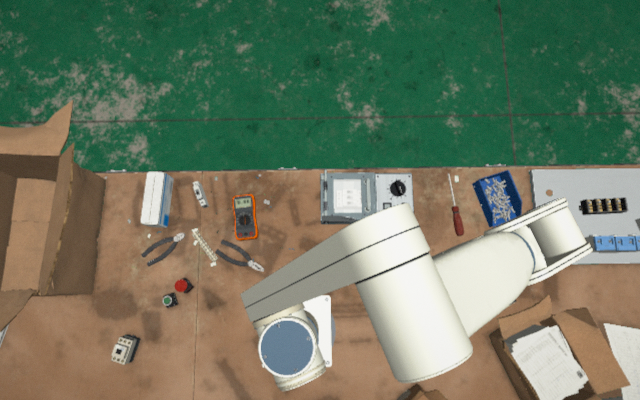

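View pics/scene0.png

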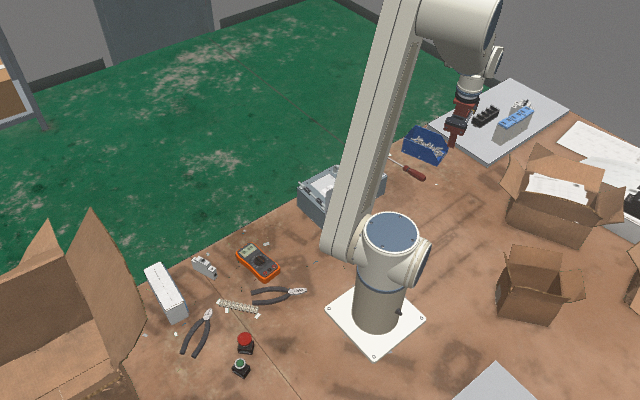

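```bash
cat > h.py <<'E'
import numpy as np, cv2
from scipy.spatial.transform import Rotation as R
from workcell import readout, vision
def ray(n,u,v,obs=None):
    p=vision.camera_params(n)
    if n=="wrist":
        o=obs or readout.get_obs(); d=np.array([u-p["cx"],v-p["cy"]]); r=np.linalg.norm(d); th=r/p["fx"]
        c=np.r_[np.sin(th)*d/max(r,1e-9),np.cos(th)]; H=p["hand_eye"]; Q=R.from_rotvec(o["orientation"])
        return o["ee_pos"]+Q.apply(H[:3,3]), Q.apply(H[:3,:3]@c)
    Q=R.from_rotvec(p["rvec"]).inv(); return -Q.apply(p["tvec"]), Q.apply([(u-p["cx"])/p["fx"],(v-p["cy"])/p["fy"],1])
def at(n,u,v,z,obs=None):
    o,d=ray(n,u,v,obs); return o+d*(z-o[2])/d[2]
def proj(n,P,obs=None):
    p=vision.camera_params(n); P=np.asarray(P,float)
    if n=="wrist":
        o=obs or readout.get_obs(); H=p["hand_eye"]; c=R.from_rotvec(o["orientation"]).inv().apply(P-o["ee_pos"])
        c=(c-H[:3,3])@H[:3,:3]; th=np.arctan2(np.hypot(c[0],c[1]),c[2]); k=p["fx"]*th/np.hypot(c[0],c[1])
        return np.array([p["cx"]+k*c[0],p["cy"]+k*c[1]])
    c=R.from_rotvec(p["rvec"]).apply(P)+p["tvec"]; return np.array([p["cx"]+p["fx"]*c[0]/c[2],p["cy"]+p["fy"]*c[1]/c[2]])
def crop(n,x0,x1,y0,y1,k,out):
    im=vision.get_image(n)[y0:y1,x0:x1,::-1]; cv2.imwrite(out,cv2.resize(im,None,fx=k,fy=k,interpolation=cv2.INTER_CUBIC))
E
python3 - <<'E'
from h import *
for q in [(398,188,115),(412,173,102),(321,222,102),(321,171,102),(412,222,102),(456,205,14),(199,193,74),(245,217,46)]: print(q,at("top",*q).round())
crop("top",310,480,160,250,4.7,"pics/t1.png")
E
```

```text
(398, 188, 115) [ 430. -323.  115.]
(412, 173, 102) [ 480. -371.  102.]
(321, 222, 102) [329. -83. 102.]
(321, 171, 102) [492. -85. 102.]
(412, 222, 102) [ 325. -363.  102.]
(456, 205, 14) [ 391. -529.   14.]
(199, 193, 74) [433. 305.  74.]
(245, 217, 46) [357. 162.  46.]
```

View pics/t1.png

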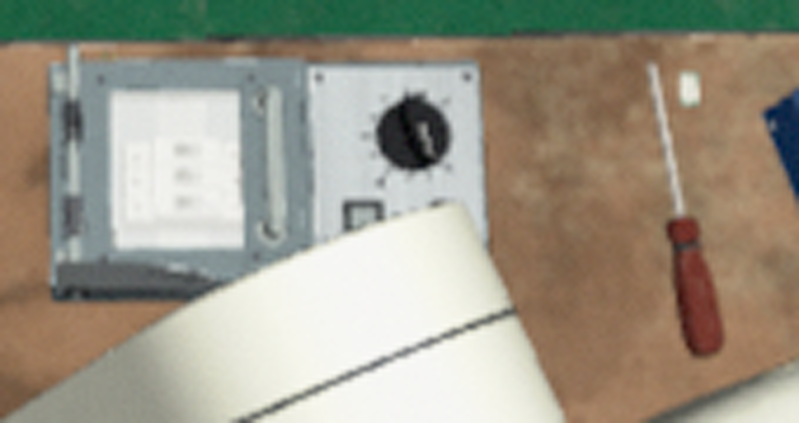

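>>> servo_tool(
  plan=[
    [[-1,0.6,0.8,0,0,0,0],[-1,0.6,0.8,0,0,0,0],[-1,0.6,0.8,0,0,0,0],[-1,0.6,0.8,0,0,0,0],[-1,0.6,0.8,0,0,0,0]],
  ],
)

```text
t: 0.62
ee_pos: [363.3, -414.3, 302.6]
orientation: [-3.079, -0.621, 0.0]
ft_force: [0.3, -0.5, 0.5]
width: 88.0
grasp_force: 0.0
```

>>> servo_tool(
  plan=[
    [[-1,0.6,0.8,0,0,0,0],[-1,0.6,0.8,0,0,0,0],[-1,0.5,0.7,0,0,0,0],[-1,0,0,0,0,0,0]],
  ],
)

```text
t: 0.95
ee_pos: [433.2, -319.7, 302.6]
orientation: [-3.077, -0.629, -0.001]
ft_force: [-0.2, 0.4, -0.1]
width: 87.8
grasp_force: 0.0
```

Run:
```python
from h import *
o=readout.get_obs(); print(o["t"],o["ee_pos"],o["orientation"],o["qpos"])
crop("wrist",80,560,20,380,1.66,"pics/w1.png"); print(proj("wrist",[430,-323,127]))
```

```text
0.95 [ 433.24171706 -319.68343185  302.6350601 ] [-3.07676197e+00 -6.28670433e-01 -1.35478200e-03] [-6.58436652e-01  2.96825843e-01  1.82149240e+00  1.72783985e-03
  1.02366660e+00  5.08352138e-01]
[323.86243177 206.41566604]
```

View pics/w1.png

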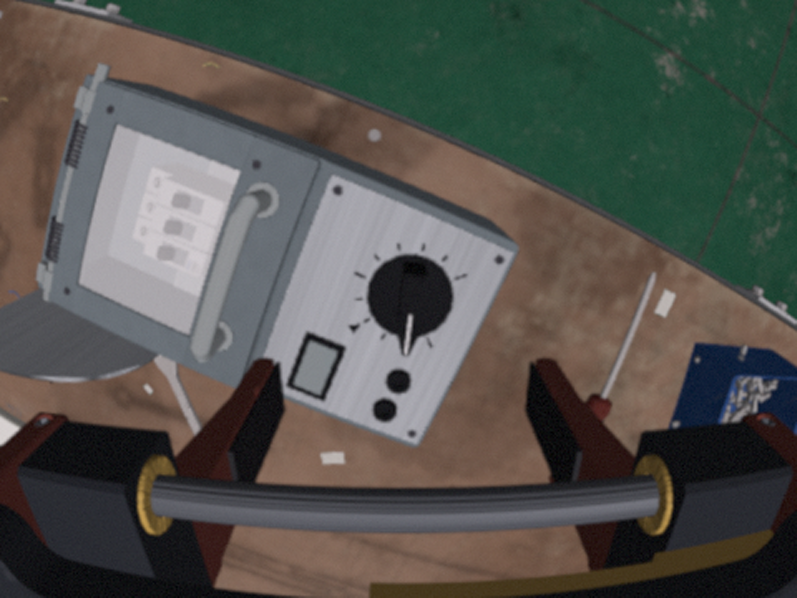

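Run:
```python
from h import *
def W(u,v,z): return at("wrist",80+u/1.66,20+v/1.66,z)[:2]
k=W(410,297,106);print("knob",k)
a,b,c=W(517,245,102),W(415,443,102),W(335,178,102)
ang=lambda d:np.degrees(np.arctan2(d[1],d[0]))
print("front edge",a,b,ang(b-a),"side",ang(c-a)); 
print("tri",ang(W(354,327,102)-k),"line4",ang(W(365,322,102)-k),"line1",ang(W(431,341,102)-k),"last",ang(W(462,276,102)-k))
n1,n2=W(407,353,127),W(409,316,136);print("nose",ang(n1-k),ang(n2-k),n1-k,n2-k,"bar rear",W(414,263,136),W(407,353,120)-k,)
h1,h2=W(263,198,137),W(209,345,137);h1=W(255,195,144+0);h2=W(203,347,144);print("handle",h1,h2,(h1+h2)/2,ang(h2-h1))
```

```text
knob [ 431.56600497 -325.56600487]
front edge [ 482.64471937 -369.7905507 ] [ 340.91932184 -368.22831403] 179.3684551622129 side 92.94168955102874
tri 144.00247411464252 line4 145.27061957988658 line1 -133.07144578157914 last -46.075524166408705
nose -160.92658856686808 161.70847054742177 [-24.05136705  -8.316035  ] [-1.22423508  0.40467627] bar rear [ 456.82375318 -316.4918522 ] [-26.80036068  -9.53782529]
handle [ 460.05836603 -232.19056864] [ 373.40139193 -230.1007854 ] [ 416.72987898 -231.14567702] 178.61854677353435
```

>>> servo_tool(
  plan=[
    [[-1,0,0,-0.7,0,0,-0.6],[-1,0,0,-0.7,0,0,0],[-1,0,0,-0.6,0,0,0],[-1,0,0,0,0,0,0],[-1,0,0,0,0,0,0]],
  ],
)

```text
t: 1.42
ee_pos: [429.8, -324.3, 221.9]
orientation: [-3.093, -0.54, 0.003]
ft_force: [0.1, -1.0, 0.5]
width: 88.1
grasp_force: 0.0
```

Run:
```python
from h import *
o=readout.get_obs(); print(o["t"],o["ee_pos"],o["orientation"])
crop("wrist",80,560,20,380,1.66,"pics/w2.png"); print([(proj("wrist",p)-[80,20])*1.66 for p in ([431.5,-325.5,106],[431.5,-325.5,136])])
```

```text
1.4167 [ 429.80087304 -324.29077907  221.90441752] [-3.09277941 -0.53977892  0.00320077]
[array([406.30479929, 346.38536262]), array([406.69816932, 377.90488743])]
```

View pics/w2.png

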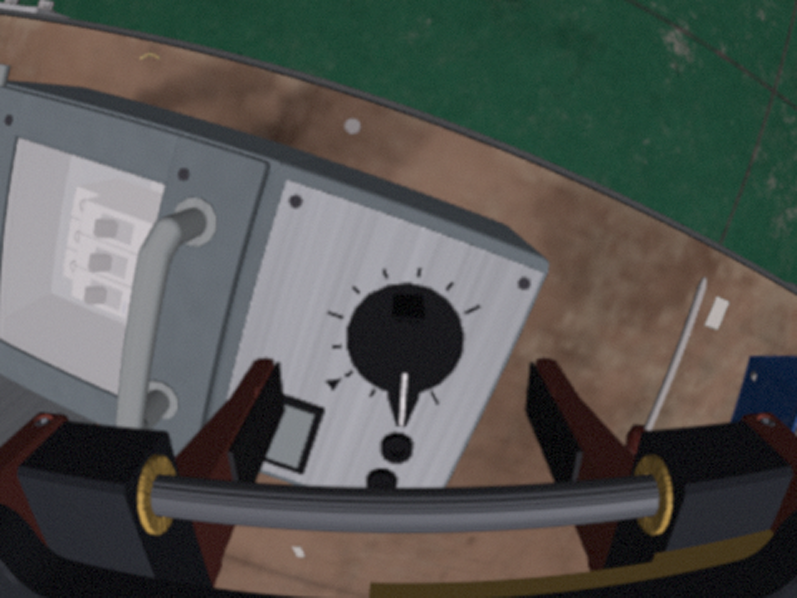

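Run:
```python
from h import *
def W(u,v,z): return at("wrist",80+u/1.66,20+v/1.66,z)[:2]
k=W(405,337,106);print("knob",k)
ang=lambda d:np.degrees(np.arctan2(d[1],d[0]))
print("tri",ang(W(334,384,102)-k),"line1",ang(W(435,398,102)-k),"last",ang(W(473,309,102)-k))
for z in (106,110,136): n=W(402,425,z);print("nose",z,ang(n-k),np.linalg.norm(n-k))
h1=W(182,228,144);h2=W(130,415,144);print("handle",h1,h2,(h1+h2)/2,ang(h2-h1))
a,b=W(549,265,102),W(456,470,102);print(a,b,ang(b-a)); o=readout.get_obs()["orientation"]; print(2*ang(-o))
```

```text
knob [ 435.28379635 -323.55909059]
tri 147.25860710178162 line1 -136.80782215506804 last -49.277357785453084
nose 106 -162.00955898721026 42.55164529410124
nose 110 -162.09422603767553 40.12128034318383
nose 136 -163.05686707625395 24.327643695246973
handle [ 460.13613229 -234.97659851] [ 378.97243308 -226.63698004] [ 419.55428269 -230.80678928] 174.13341256230416
[ 483.82614715 -369.73392494] [ 376.77030665 -370.77498971] -179.4428446215204
19.795900611758313
```

>>> servo_tool(
  plan=[
    [[-1,0.09,0,-0.4,0,0,-0.2],[-1,0,0,-0.32,0,0,0],[0,0,0,0,0,0,0],[1,0,0,0,0,0,0],[1,0,0,0,0,0,0]],
  ],
)

```text
t: 1.88
ee_pos: [434.8, -324.6, 195.4]
orientation: [3.098, 0.514, 0.002]
ft_force: [0.9, 0.4, 1.8]
width: 70.9
grasp_force: 0.0
```

>>> servo_tool(
  plan=[
    [[1,0,0,0,0,0,0],[1,0,0,0,0,0,0],[1,0,0,0,0,0,0],[1,0,0,0,0,0,0]],
  ],
)

```text
t: 2.22
ee_pos: [434.4, -324.0, 194.3]
orientation: [3.099, 0.514, 0.001]
ft_force: [-0.5, -0.1, -0.3]
width: 44.6
grasp_force: 0.0
```

>>> servo_tool(
  plan=[
    [[1,0,0,0,0,0,0],[1,0,0,0,0,0,0],[1,0,0,0,0,0,0],[1,0,0,0,0,0,0],[1,0,0,0,0,0,0]],
  ],
)

```text
t: 2.63
ee_pos: [433.7, -323.0, 193.7]
orientation: [-3.097, -0.513, 0.002]
ft_force: [0.4, 5.3, 11.5]
width: 11.8
grasp_force: 29.9
```

>>> servo_tool(
  plan=[
    [[1,0,0,0,0,0,0],[1,0,0,0,0,0,0]],
  ],
)

```text
t: 2.8
ee_pos: [433.7, -323.0, 193.7]
orientation: [-3.097, -0.514, 0.002]
ft_force: [-0.6, 4.4, 4.0]
width: 11.6
grasp_force: 30.0
```

>>> servo_tool(
  plan=[
    [[1,0,0.02,0,0,0,-1],[1,0,0,0,0,0,-1],[1,0,0,0,0,0,-1],[1,0,0,0,0,0,-1],[1,0,0,0,0,0,-1]],
  ],
)

```text
t: 3.22
ee_pos: [433.8, -323.3, 193.7]
orientation: [3.136, -0.174, -0.002]
ft_force: [-3.5, -1.5, 0.6]
width: 11.7
grasp_force: 30.0
```

>>> servo_tool(
  plan=[
    [[1,0,0,0,0,0,-1],[1,0,0,0,0,0,-1],[1,0,0,0,0,0,-1],[1,0,0,0,0,0,-1],[1,0,0,0,0,0,-1]],
  ],
)

```text
t: 3.63
ee_pos: [433.6, -323.7, 193.7]
orientation: [3.023, -0.849, -0.002]
ft_force: [-4.9, -4.8, -0.1]
width: 12.0
grasp_force: 30.0
```

>>> servo_tool(
  plan=[
    [[1,0,0,0,0,0,-0.8],[1,0,0,0,0,0,0],[1,0,0,0,0,0,0]],
  ],
)

```text
t: 3.88
ee_pos: [433.6, -323.8, 193.7]
orientation: [2.994, -0.948, -0.002]
ft_force: [-4.2, -4.3, -0.5]
width: 11.6
grasp_force: 30.0
```

Run:
```python
from h import *
o=readout.get_obs(); print(o["t"],o["ee_pos"],o["orientation"],o["qpos"],o["ft_force"]);v=R.from_rotvec(o["orientation"]).apply([1,0,0]);print(np.degrees(np.arctan2(v[1],v[0])))
crop("wrist",80,560,20,380,1.66,"pics/w3.png")
```

```text
3.8833 [ 433.57244627 -323.80406428  193.71253634] [ 2.99371974e+00 -9.48048962e-01 -1.65404510e-03] [-0.66276945  0.45707641  1.88762457 -0.00227454  0.79741158  1.52299174] [-4.22755601 -4.32662332 -0.47301174]
-35.143856889789255
```

View pics/w3.png

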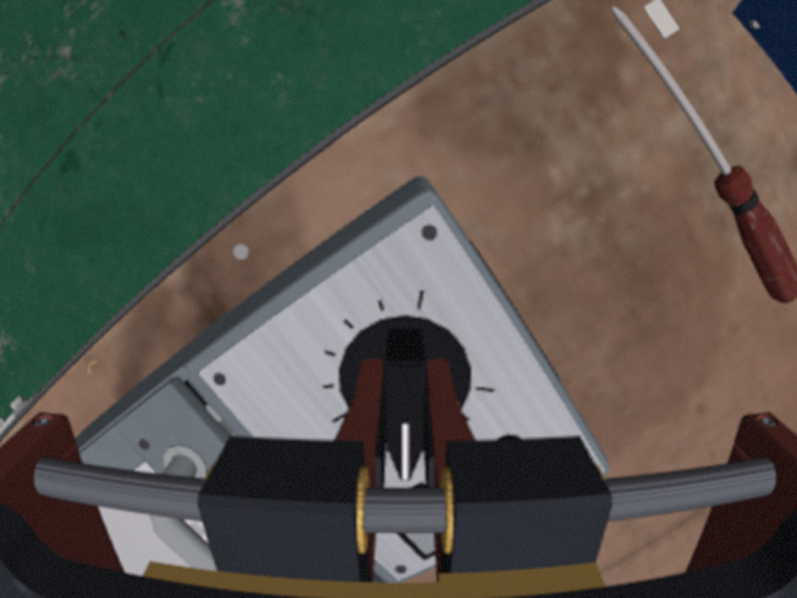

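Run:
```python
from h import *
def W(u,v,z): return at("wrist",80+u/1.66,20+v/1.66,z)[:2]
ang=lambda d:np.degrees(np.arctan2(d[1],d[0]))
k=W(405,376,106);print("knob from skirt",k)
for k in (k,np.array([433.6,-323.8])):
  for nm,p,off in (("l1",(485,389),135),("last",(421,299),-135),("l9?",(381,305),-108),("l8",(349,324),-81),("l7",(329,352),-54),("l6",(327,386),-27),("l5",(340,418),0)):
    d=W(*p,102)-k; print(nm,ang(d).round(1),((ang(d)-off+180)%360-180).round(1),np.linalg.norm(d).round(1))
a,b=W(437,207,102),W(600,455,102);print(a,b,ang(b-a)); c=W(203,372,102); print(c,ang(c-a))
```

```text
knob from skirt [ 434.32893008 -324.9985975 ]
l1 -139.4 85.6 31.4
last -46.5 88.5 28.7
l9? -17.0 91.0 27.2
l8 11.9 92.9 27.5
l7 39.4 93.4 29.0
l6 67.0 94.0 30.2
l5 93.7 93.7 32.5
l1 -136.9 88.1 31.7
last -47.1 87.9 30.0
l9? -18.9 89.1 28.3
l8 9.2 90.2 28.0
l7 36.7 90.7 28.8
l6 64.8 91.8 29.4
l5 92.5 92.5 31.2
[ 477.67809769 -368.74706951] [ 352.15368968 -369.19815377] -179.79410289040533
[ 478.51421196 -259.24607126] 89.56251642923448
```

>>> servo_tool(
  plan=[
    [[1,0,0,0,0,0,-0.16],[1,0,0,0,0,0,0],[1,0,0,0,0,0,0],[-1,0,0,0,0,0,0],[-1,0,0,0,0,0,0]],
  ],
)

```text
t: 4.35
ee_pos: [434.4, -323.2, 193.9]
orientation: [-2.988, 0.97, -0.0]
ft_force: [0.3, -0.2, 0.2]
width: 21.7
grasp_force: 0.0
```

>>> servo_tool(
  plan=[
    [[-1,0,0,0,0,0,0],[-1,0,0,0.4,0,0,0],[-1,0,0,0.8,0,0,0],[-1,0,0,0.8,0,0,0],[-1,0,0,0.6,0,0,0]],
  ],
)

```text
t: 4.77
ee_pos: [434.7, -323.2, 300.0]
orientation: [2.988, -0.969, 0.002]
ft_force: [0.8, 0.2, 0.4]
width: 55.0
grasp_force: 0.0
```

>>> servo_tool(
  plan=[
    [[-1,-0.1,0.3,0,0,0,1],[-1,-0.1,0.5,0,0,0,1],[-1,-0.1,0.5,0,0,0,1],[-1,-0.1,0.4,0,0,0,1],[-1,-0.1,0.3,0,0,0,1]],
  ],
)

```text
t: 5.18
ee_pos: [414.0, -241.8, 298.0]
orientation: [-3.128, 0.292, -0.0]
ft_force: [0.2, -0.4, -0.8]
width: 86.3
grasp_force: 0.0
```

>>> servo_tool(
  plan=[
    [[-1,0,0.2,0,0,0,1],[-1,0,0.2,0,0,0,1],[-1,0,0,0,0,0,0.2],[-1,0,0,0,0,0,0],[-1,0,0,0,0,0,0]],
  ],
)

```text
t: 5.6
ee_pos: [414.5, -227.4, 298.0]
orientation: [3.141, -0.002, 0.001]
ft_force: [0.5, 0.5, 0.5]
width: 87.9
grasp_force: 0.0
```

Run:
```python
from h import *
o=readout.get_obs(); print(o["t"],o["ee_pos"],o["orientation"],o["qpos"])
crop("wrist",80,560,20,380,1.66,"pics/w4.png"); print((proj("wrist",[410,-224,144])-[80,20])*1.66)
```

```text
5.6 [ 414.54467723 -227.37688175  297.98053044] [ 3.14132154e+00 -1.90425787e-03  5.85896063e-04] [-5.26838057e-01  2.04849008e-01  1.96130991e+00 -5.62053315e-05
  9.74975325e-01  1.04520219e+00]
[396.47311166 327.63595679]
```

View pics/w4.png

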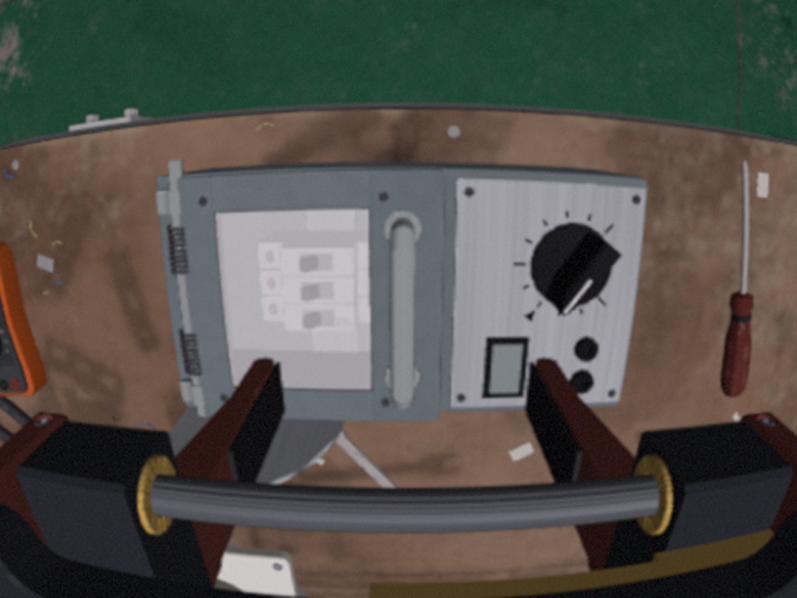

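Run:
```python
from h import *
def W(u,v,z): return at("wrist",80+u/1.66,20+v/1.66,z)[:2]
ang=lambda d:np.degrees(np.arctan2(d[1],d[0]))
k=W(572,265,106);print("knob",k)
print("line dir",ang(W(566,313,136)-W(590,282,136)),W(566,313,136)-k,"tri",ang(W(529,316,102)-k),"L6",ang(W(519,264,102)-k),"L1",ang(W(603,304,102)-k))
for z in (144,): print(z,W(403,228,z),W(402,392,z),W(402,315,z))
print(W(175,165,106),W(190,400,106), W(447,180,112),W(440,417,112))
o=W(455,180,102),W(645,180,102),W(621,408,102),W(452,406,102);print(o)
```

```text
knob [ 432.85718908 -322.9153027 ]
line dir 145.07232215418708 [-18.44193072  11.38063921] tri 144.82465228814286 L6 91.34609135918696 L1 -136.1217054545252
144 [ 459.00293223 -227.3116787 ] [ 374.62047891 -226.57576435] [ 416.52114957 -226.72038303]
[492.07634778 -99.28494479] [345.49964676 -90.31524806] [ 479.19258598 -250.1124746 ] [ 340.73729212 -249.1279789 ]
(array([ 478.56180669, -255.27706787]), array([ 483.33469169, -366.94873006]), array([ 336.3217814 , -370.40153487]), array([ 342.65181141, -257.12817302]))
```

>>> servo_tool(
  plan=[
    [[-1,0,0.02,-0.8,0,0,0],[0,0,0,-0.8,0,0,0],[0,0,0,-0.7,0,0,0],[0,0,0,0,0,0,0],[0,0,0,0,0,0,0]],
  ],
)

```text
t: 6.07
ee_pos: [413.7, -226.4, 205.1]
orientation: [-3.14, 0.001, 0.005]
ft_force: [0.3, -0.9, 0.1]
width: 64.7
grasp_force: 0.0
```

>>> servo_tool(
  plan=[
    [[1,0,0,0,0,0,0],[1,0,0,0,0,0,0],[1,0,0,0,0,0,0],[1,0,0,0,0,0,0],[1,0,0,0,0,0,0]],
  ],
)

```text
t: 6.48
ee_pos: [414.7, -226.5, 206.8]
orientation: [3.141, 0.001, 0.002]
ft_force: [-0.2, 0.6, -0.7]
width: 31.2
grasp_force: 0.0
```

>>> servo_tool(
  plan=[
    [[1,0,0,0,0,0,0],[1,0,0,0,0,0,0],[1,0,0,0,0,0,0],[1,0,0,0,0,0,0]],
  ],
)

```text
t: 6.82
ee_pos: [414.4, -226.1, 206.0]
orientation: [-3.141, -0.001, -0.0]
ft_force: [-0.5, 2.2, 3.0]
width: 11.1
grasp_force: 30.0
```

>>> servo_tool(
  plan=[
    [[1,0,0,0,0,0,0],[1,0,0.115,0.135,-0.5,0,0],[1,0,0.115,0.135,-0.5,0,0],[1,0,0,0,0,0,0],[1,0,0,0,0,0,0]],
  ],
)

```text
t: 7.23
ee_pos: [414.3, -217.0, 216.6]
orientation: [3.055, 0.004, -0.0]
ft_force: [0.6, -2.6, -4.1]
width: 11.4
grasp_force: 30.0
```

>>> servo_tool(
  plan=[
    [[1,0,0.127,0.124,-0.5,0,0],[1,0,0.127,0.124,-0.5,0,0],[1,0,0.137,0.113,-0.5,0,0],[1,0,0.137,0.113,-0.5,0,0],[1,0,0,0,0,0,0]],
  ],
)

```text
t: 7.65
ee_pos: [414.4, -195.7, 235.7]
orientation: [2.879, 0.004, -0.001]
ft_force: [-1.0, -6.4, -3.0]
width: 11.2
grasp_force: 30.0
```

>>> servo_tool(
  plan=[
    [[1,0,0.146,0.1,-0.5,0,0],[1,0,0.146,0.1,-0.5,0,0],[1,0,0.154,0.087,-0.5,0,0],[1,0,0.154,0.087,-0.5,0,0],[1,0,0,0,0,0,0]],
  ],
)

```text
t: 8.07
ee_pos: [414.5, -171.9, 250.6]
orientation: [2.705, 0.004, -0.002]
ft_force: [1.5, -6.8, -1.5]
width: 11.2
grasp_force: 30.0
```

>>> servo_tool(
  plan=[
    [[1,0,0.161,0.073,-0.5,0,0],[1,0,0.161,0.073,-0.5,0,0],[1,0,0,0,0,0,0],[1,0,0,0,0,0,0],[1,0,0,0,0,0,0]],
  ],
)

```text
t: 8.48
ee_pos: [414.6, -159.7, 256.2]
orientation: [2.621, 0.002, -0.002]
ft_force: [2.9, -4.5, -3.7]
width: 11.1
grasp_force: 30.0
```

Run:
```python
from h import *
o=readout.get_obs(); print(o["t"],o["ee_pos"],o["orientation"],o["ft_force"],o["width"])
g=o["ee_pos"]+R.from_rotvec(o["orientation"]).apply([0,0,61]); r=g-[0,-226.2+128,106]; print(g, np.hypot(r[1],r[2]),np.degrees(np.arctan2(r[2],-r[1])-np.arctan2(38,128)))
H=np.array([350,-98,106]); print(proj("scene",H),proj("wrist",H),proj("top",H))
a=vision.get_image("wrist")[:,:,::-1]; s=vision.get_image("scene")[120:280,260:420,::-1]
cv2.imwrite("pics/w5.png",cv2.resize(a,(800,500))); cv2.imwrite("pics/s5.png",cv2.resize(s,(600,600),interpolation=cv2.INTER_CUBIC))
```

```text
8.4833 [ 414.56519501 -159.70507146  256.16083944] [ 2.62076063e+00  2.32759524e-03 -2.18950168e-03] [ 2.88119469 -4.51569666 -3.73065687] 11.144223789508173
[ 414.49698626 -190.05875283  203.24912642] 133.77377569140566 30.09789185172953
[325.57200161 207.02173518] [164.35458375 308.29787637] [325.84710493 215.14410758]
```

View pics/w5.png

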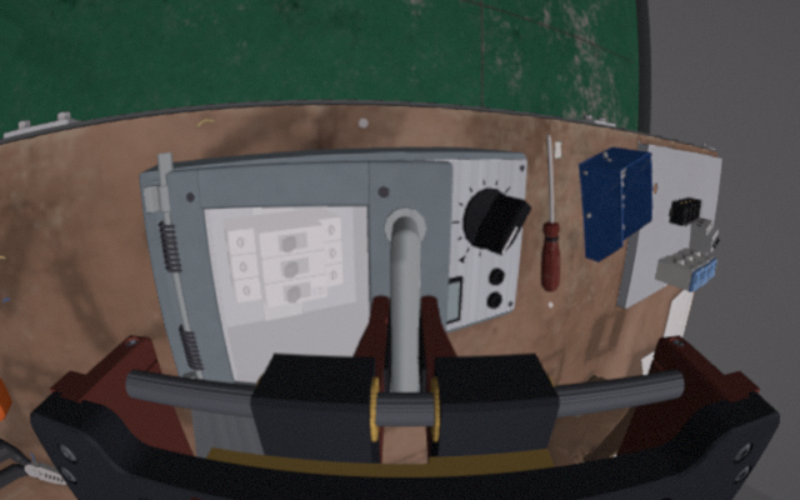

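View pics/s5.png

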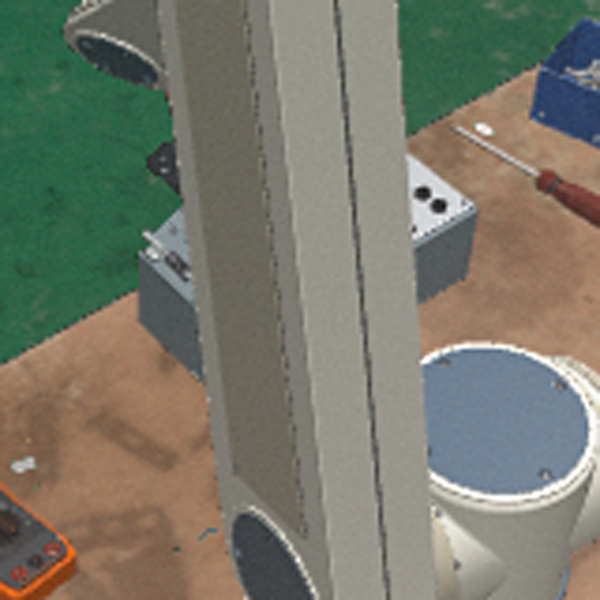

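>>> servo_tool(
  plan=[
    [[1,0,0,0,0,0,0],[1,0,0,0,0,0,0],[1,0,0,0,0,0,0],[1,0,0,0,0,0,0]],
  ],
)

```text
t: 8.92
ee_pos: [414.6, -159.9, 256.1]
orientation: [2.621, 0.001, -0.002]
ft_force: [2.9, -4.4, -4.0]
width: 11.5
grasp_force: 30.0
```

```bash
python3 -c "
from workcell import readout,close_job
o=readout.get_obs();print(o['t'],o['ee_pos'],o['qvel'].round(3));print(close_job())"
```

```text
8.9167 [ 414.56264375 -159.86004011  256.06100364] [-0.001 -0.     0.    -0.001  0.001 -0.   ]
the job is handed in; nothing more can be done
None
```

I set the knob to the triangle mark (about 1.41 rad) with the lid shut, then lifted the lid to about 30° and handed the job in at 8.9 s, still holding it. The lid angle comes from the gripper's measured position, because the arm hid the pointer and angle plate from the scene camera; I planned no contact with the multimeter, screwdriver or breaker, but did not check them all at the end.

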